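# Find the check valve with the free ball and fit it to the rinse inlet

### The job

Two check valves for the analyser's rinse inlet lie on the bench; in one the steel ball still rolls freely inside, in the other it is stuck, and only feel tells them apart. Lift one clear of the bench, tip it gently but clearly nose up and then nose down to feel whether its ball rolls, then lay the free one in the inlet's cradle and slide it gently, nose first, fully home against the inlet block, and let go of it there. Leave the stuck valve lying flat on the bench, never push it onto the inlet's fine pin, and do not disturb the cup, the bottle or the mouse.

Things in the scene. Friction and masses are not known exactly. Their poses are not given: they have to be found in the camera images.
- valve_a_mid (a point): one of two look-alike sealed ball check valves, 116 mm long, about 0.35 kg, lying flat: round grey body (grip here: 68 mm long, 50 mm across its side flats) between eight-sided nuts 58 mm across and 24 mm long, white at the nose (inlet, black slit membrane) and blue at the closed outlet end. This point: its middle, on the axis, 29 mm above the bench as it lies; x runs along the valve to the nose, z up.
- valve_b_mid (a point): one of two look-alike sealed ball check valves, 116 mm long, about 0.35 kg, lying flat: round grey body (grip here: 68 mm long, 50 mm across its side flats) between eight-sided nuts 58 mm across and 24 mm long, white at the nose (inlet, black slit membrane) and blue at the closed outlet end. This point: its middle, on the axis, 29 mm above the bench as it lies; x runs along the valve to the nose, z up.
- valve_a_nose (a point): centre of the white nose face of valve_a, 58 mm from its middle along its x; x as the middle point
- valve_b_nose (a point): centre of the white nose face of valve_b, 58 mm from its middle along its x; x as the middle point
- valve_a: valve_a again, origin 29 mm below its middle. Inside: a 32 mm, 134 g steel ball in a 92 mm chamber. If free (either valve, by chance) it rolls 60 mm end to end when tipped 10 degrees or more, shifting the moment about the valve's middle by about 0.08 N m, with a small knock; if stuck the same weight stays near the nose
- valve_b: valve_b again, origin 29 mm below its middle. Inside: a 32 mm, 134 g steel ball in a 92 mm chamber. If free (either valve, by chance) it rolls 60 mm end to end when tipped 10 degrees or more, shifting the moment about the valve's middle by about 0.08 N m, with a small knock; if stuck the same weight stays near the nose
- inlet: the rinse-water inlet, fixed to the bench: white block 130 mm deep (its x), 150 mm wide, 93 mm high, and in front of it a narrow aluminium cradle 170 mm long, 46 mm wide. Origin on the bench under the port face; x points into the block (the way the valve is pushed), z up
- port (a point): centre of the port on the block's upright front face, 59 mm above the bench; x points into the block. Fully home: the valve's nose face on this face, centres together. A collar and a pin stand out round and on this axis. Press against this end stop with less than 40 N; bearing down on the cradle while sliding makes the valve drag
- cradle (a point): on the cradle's floor, 30 mm above the bench, middle line, 96 mm in front of the port face. The cradle runs level from the face to 170 mm in front; its two edges, 40 mm apart, stand up 7 mm and centre the nuts' slanted flats; the valve's axis then lies 29 mm above the floor, in line with the port. Lay the valve with its nose 30 mm or more short of the face
- collar (a joint): the black seal collar, 48 mm across, round the port: 0 = standing out 8 mm from the face, 0.008 = pushed flush. It slides stiffly (about 4 N) and stays where it is left; the valve's nose pushes it in over the last 8 mm
- pin (a joint): the thin steel opener pin (6 mm) on the port's axis, standing out 28 mm from the face on a weak spring (0.6 N per mm); value = how far it is pushed in (m). It enters the nose through the membrane and pushes a free ball back with hardly any force; on a stuck ball it is pushed in and spoilt (more than 3 mm is failure)
- cup: clear sample cup, 48 mm across, 55 mm high, origin under its centre; leave alone
- reagent: amber bottle, 52 mm across, 85 mm high, white cap, origin under its centre; leave alone
- mouse: white computer mouse, 100 x 58 x 30 mm, on a blue pad, origin under its centre; leave alone
Not all that is in view belongs to the job. Leave any purple or red look-alike of the valve_a alone.

How it is judged:
By the outcome, as a careful person would: the job done as asked, in the order asked, and still so for the second after the job is handed in, with the robot touching nothing.
It also fails if it takes over 58 s, if anything falls off the work surface, if the arm or the gripper's body presses on something with over 40 N, if the wrist force passes 120 N, or if a joint passes its speed limit or range.

### The arm

A 7-joint arm with a two-finger parallel gripper is mounted at the origin on the work surface. World frame = base frame: x ahead of the robot, y to its left, z up, the work surface at z = 0. Lengths are in m, angles in rad, forces in N, time in s.
With the tool pointing down it reaches from about 0.4 to 0.85 m from the base axis. Payload 4.5 kg.
Tool frame: the origin (TCP) lies at the very end of the fingers, on their centre line; the grasp point (between the pads) lies 19 mm behind it (r.pinch_z is the distance from the TCP to the grasp point, in m); z points along the fingers, y is the line along which they close (so a half turn about z gives the same grasp; the last joint's range is limited). The gripper opens to 88 mm and grips with 3 to 60 N. Pads are 18 mm wide; open, the fingers measure 123 mm over their backs; the gripper's body (75 mm by 187 mm) begins 45 mm behind the grasp point.
Start: joints at [1.318, 0.689, -0.195, 1.565, 0.157, 0.902, -0.215], TCP at [0.177, -0.599, 0.213] pointing down, gripper open.
Joint ranges: [-3.01, 3.01], [-0.46, 2.08], [-1.47, 1.51], [0.13, 2.56], [-1, 4.14], [0.04, 2.09], [-2.66, 2.66]. Speed limits (rad/s): [2.57, 2.57, 3.14, 3.14, 3.14, 3.14, 3.14].

### API

Orientations are given as a unit quaternion [x, y, z, w].
In Python, from plant import r, cams gives the robot as it stands.
- The arm moves only by the shell command python3 -m pendant 'ROWS' [FORCE]. ROWS is JSON, a list of rows, each a list of 3 entries, a list of its own where there are three numbers: the closure, from -1 (fully open) to 1 (shut), then the shift along the tool's x, y, z in mm, then the turn, a rotation vector about the tool's x, y, z in degrees. A call has 1 to 8 rows; each row shifts and turns the commanded pose from where the row before left it, along the tool's axes as they then stand; what a row does not reach is not made up. A row lasts 1/8 s, in which the tool goes at most 62.5 mm and 10.7 degrees, less where a joint would pass 70% of its speed; a pose out of reach is approached as far as the arm can. A call with a gripper value outside its range is refused whole. The fingers move at their own pace and stop on an object; FORCE is the grip in N (left out, the last holds). Time passes only in rows, so rows that do not move let the fingers close. It gives the time, the measured TCP pose, the force, the opening and the grip force at its end, in the units of the state.
- r.get_state(): the state, without advancing time (a new reading comes with each control period).
- cams.snapshot(name): name is "scene" or "top" or "wrist"; returns a dict with "img" (400x640x3 uint8, red, green, blue), "camera_matrix" (3x3 intrinsics, pixels), "D" ([k1, k2, p1, p2, k3] as OpenCV has them; the pictures are not rectified), "camera_from_world" (4x4, takes a point from world to camera coordinates); the wrist camera has in their place "tool_from_camera" (4x4, takes a point from camera to tool coordinates, whose origin is the TCP and whose axes are the flange's). Camera axes: x right, y up, looking along -z (the intrinsics and any distortion apply to the point x, -y, -z); pixel columns grow to the right and rows downward; lengths in m; the calibration is good to about 2 mm. A picture is of the moment at which its call begins: read the wrist's pose just before it. There is no depth.
- r.finish_job(): hands the job in; it is judged then, once.
The state is a dict: "clock": time; "q": joint angles; "qd": joint speeds; "joint_torque": joint torques, N m; "tool_pos": TCP position; "eef_rot": TCP orientation; "contact_force": force on the tool from outside, world axes, zero at the start; "moment": the same for the moment, N m; "opening": opening from 0.0 (shut) to 1.0 (fully open); "finger_force": force on a finger pad.
Only numpy, scipy, OpenCV 4.12 (cv2) and the standard library are available. Lean on these libraries where they do the work, as an engineer would, in place of code of your own. Each camera call takes 0.05 s, during which the arm holds its last target. There are 200 camera calls.

## Working session

There is one attempt and no reset: what is moved stays moved. The work goes in short steps, Python scripts to look and compute and a shell command to move; the robot and the scene stay as the last step left them, time stands still between calls to the robot, and variables do not carry over. Pictures are saved under pics/ and viewed, at most 10 in all, crops included, and the job is handed in when it is done.

```bash
ls; mkdir -p pics; python3 - <<'E'
from plant import r,cams
import cv2,numpy as np
s=r.get_state(); print({k:np.round(v,3) for k,v in s.items()})
for n in ("scene","top"):
    d=cams.snapshot(n); cv2.imwrite(f"pics/{n}0.png",d["img"][:,:,::-1]); print(n,np.round(d["camera_matrix"],1).tolist(),d["D"],np.round(d["camera_from_world"],3).tolist())
E
```

```text
pics
{'clock': np.float64(0.0), 'q': array([ 1.318,  0.69 , -0.195,  1.566,  0.157,  0.903, -0.215]), 'qd': array([-0.001, -0.001, -0.003, -0.   ,  0.001, -0.   ,  0.   ]), 'joint_torque': array([-1.0000e-03, -5.2757e+01, -1.2670e+00, -1.5343e+01, -5.3000e-02,
        7.0000e-03,  0.0000e+00]), 'tool_pos': array([ 0.177, -0.599,  0.212]), 'eef_rot': array([ 0.99 ,  0.143, -0.   , -0.001]), 'contact_force': array([-0.097, -0.632, -0.087]), 'moment': array([ 0.036, -0.002, -0.024]), 'finger_force': np.float64(0.0), 'opening': np.float64(1.002)}
scene [[393.8, 0.0, 320.0], [0.0, 393.8, 196.9], [0.0, 0.0, 1.0]] [0.01847168 0.         0.         0.         0.        ] [[0.688, 0.725, -0.017, -0.444], [-0.428, 0.424, 0.798, 0.174], [0.586, -0.542, 0.603, -1.478], [0.0, 0.0, 0.0, 1.0]]
top [[419.7, 0.0, 321.5], [0.0, 419.7, 190.7], [0.0, 0.0, 1.0]] [-0.06677067  0.          0.          0.          0.        ] [[-0.009, -1.0, -0.004, 0.061], [0.998, -0.01, 0.067, -0.576], [-0.067, -0.003, 0.998, -1.464], [0.0, 0.0, 0.0, 1.0]]
```

View pics/top0.png

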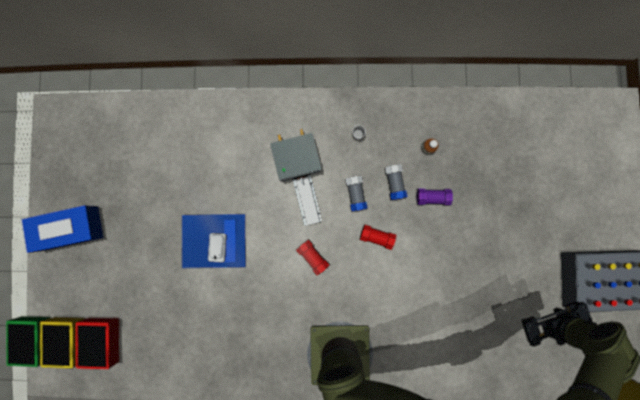

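View pics/scene0.png

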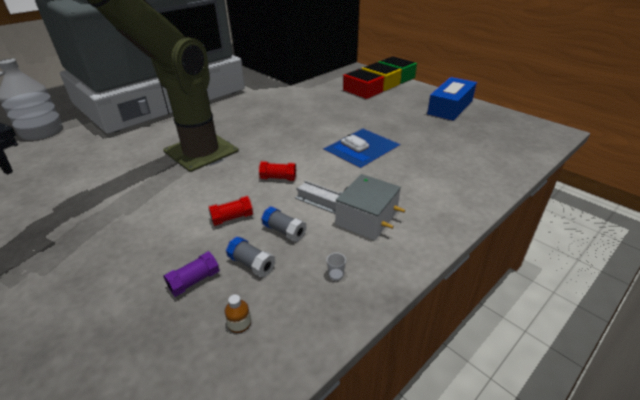

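Top view: the two valves are at about (357,194) and (396,183), blue ends toward the robot. The inlet block is at (297,157), its cradle runs to (312,222), the cup is at (358,133), the bottle at (430,146), and the decoys are red and purple.

```bash
cat > h.py <<'E'
import numpy as np,cv2
from scipy.spatial.transform import Rotation as R
from plant import r,cams
def mats(n,d,s=None):
    if n!="wrist": return d["camera_from_world"]
    T=np.eye(4);T[:3,:3]=R.from_quat(s["eef_rot"]).as_matrix();T[:3,3]=s["tool_pos"]
    return np.linalg.inv(T@d["tool_from_camera"])
def ray(px,K,D,M,z):
    u=cv2.undistortPoints(np.array(px,float).reshape(-1,1,2),K,np.array(D)).reshape(-1,2)
    W=np.linalg.inv(M); o=W[:3,3]
    v=np.c_[u[:,0],-u[:,1],-np.ones(len(u))]@W[:3,:3].T
    return o+v*((np.broadcast_to(z,len(u))-o[2])/v[:,2])[:,None]
def proj(P,K,D,M):
    c=np.asarray(P)@M[:3,:3].T+M[:3,3]
    c=c*[1,-1,-1]
    return cv2.projectPoints(c,np.zeros(3),np.zeros(3),K,np.array(D))[0].reshape(-1,2)
E
python3 - <<'E'
import cv2
im=cv2.imread("pics/top0.png")[120:240,265:425]
cv2.imwrite("pics/topc.png",cv2.resize(im,None,fx=5,fy=5,interpolation=cv2.INTER_CUBIC))
E
```

```text
(no output)
```

View pics/topc.png

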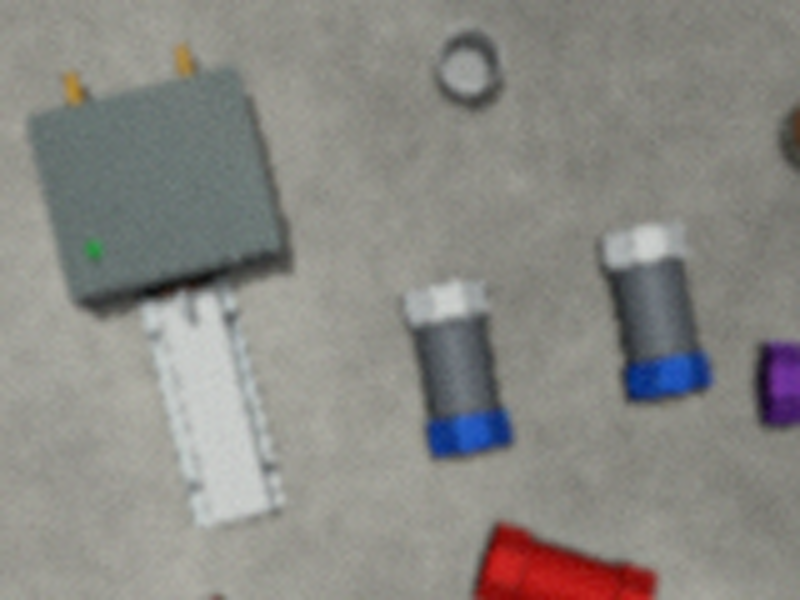

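```bash
python3 - <<'E'
from h import *
d=cams.snapshot("top");K,D,M=d["camera_matrix"],d["D"],d["camera_from_world"]
print("cam",np.linalg.inv(M)[:3,3].round(3))
def w(l,z): return ray((np.array(l)-2)/5+[265,120],K,D,M,z)
for n,l,z in (("L tail nose",[(470,455),(447,284)],.035),("R",[(670,398),(643,227)],.035),("cradle end,face",[(240,520),(190,290)],.035),("block top FL FR BR BL",[(75,300),(282,250),(238,68),(30,118)],.093),("cup",[(468,70)],.03)):
    p=w(l,z);v=p[1]-p[0] if len(p)>1 else np.zeros(3)
    print(n,p[:,:2].round(3).tolist(),"len",np.linalg.norm(v).round(3),"ang",np.degrees(np.arctan2(v[1],v[0])).round(1),"mid",p[:2].mean(0).round(3))
s=r.get_state();print(R.from_quat(s["eef_rot"]).as_matrix().round(3).tolist()); print(cams.snapshot("wrist")["tool_from_camera"].round(3).tolist())
E
```

```text
cam [0.478 0.052 1.499]
L tail nose [[0.505, -0.073], [0.625, -0.058]] len 0.121 ang 6.8 mid [ 0.565 -0.066  0.035]
R [[0.543, -0.213], [0.664, -0.197]] len 0.122 ang 7.8 mid [ 0.604 -0.205  0.035]
cradle end,face [[0.461, 0.088], [0.622, 0.122]] len 0.165 ang 11.8 mid [0.542 0.105 0.035]
block top FL FR BR BL [[0.611, 0.196], [0.643, 0.057], [0.768, 0.086], [0.735, 0.227]] len 0.143 ang -76.9 mid [0.627 0.127 0.093]
cup [[0.778, -0.076]] len 0.0 ang 0.0 mid [ 0.778 -0.076  0.03 ]
[[0.959, 0.283, -0.0], [0.283, -0.959, 0.001], [-0.0, -0.001, -1.0]]
[[0.001, 0.948, 0.318, 0.083], [1.0, -0.001, 0.002, 0.001], [0.002, 0.318, -0.948, -0.172], [0.0, 0.0, 0.0, 1.0]]
```

```bash
python3 -m pendant '[[-1,[33,-25,0],[0,0,0]],[-1,[33,-25,0],[0,0,0]],[-1,[33,-25,0],[0,0,0]],[-1,[33,-25,0],[0,0,0]],[-1,[33,-25,0],[0,0,0]],[-1,[33,-25,0],[0,0,0]],[-1,[33,-25,0],[0,0,0]],[-1,[33,-25,0],[0,0,0]]]' && python3 -m pendant '[[-1,[33,-25,0],[0,0,0]],[-1,[33,-25,0],[0,0,0]],[-1,[33,-25,0],[0,0,0]],[-1,[33,-25,0],[0,0,0]],[-1,[33,-25,0],[0,0,0]],[-1,[33,-25,0],[0,0,0]],[-1,[33,-25,0],[0,0,0]],[-1,[33,-25,0],[0,0,0]]]' && python3 -m pendant '[[-1,[0,0,0],[0,0,5]],[-1,[0,0,0],[0,0,5]],[-1,[0,0,0],[0,0,0]]]'
python3 - <<'E'
from h import *
s=r.get_state();d=cams.snapshot("wrist");cv2.imwrite("pics/w1.png",d["img"][:,:,::-1])
import pickle;pickle.dump((s,d),open("w1.pkl","wb"))
print(s["clock"],s["tool_pos"].round(4),R.from_quat(s["eef_rot"]).as_matrix().round(3).tolist(),s["q"].round(2))
E
```

```text
clock: 1.2
tool_pos: [0.3742, -0.3318, 0.2131]
eef_rot: [0.99, 0.143, 0.0, 0.0]
contact_force: [-0.5, 0.4, -0.5]
opening: 1.001
finger_force: 0.0
clock: 2.2
tool_pos: [0.5707, -0.0653, 0.213]
eef_rot: [0.99, 0.143, -0.0, 0.0]
contact_force: [-0.4, 0.1, 0.4]
opening: 1.001
finger_force: 0.0
clock: 2.58
tool_pos: [0.57, -0.0663, 0.2129]
eef_rot: [0.998, 0.057, -0.0, 0.0]
contact_force: [-0.3, 0.5, 0.3]
opening: 1.005
finger_force: 0.0
2.575 [ 0.57   -0.0663  0.2129] [[0.994, 0.113, -0.0], [0.113, -0.994, -0.0], [-0.0, 0.0, -1.0]] [ 0.08  0.62 -0.07  1.73  0.06  0.8  -1.48]
```

View pics/w1.png

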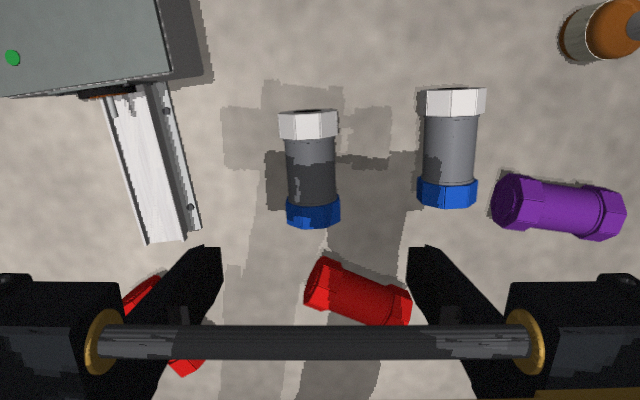

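The wrist view shows the left valve's nose nut at (278–338, 110–139) and its blue nut at (286–340, 200–228). The right valve is at (452,150) and the cradle at (150,170). The port face lies under the block edge near (105,95).

```bash
python3 - <<'E'
from h import *
import pickle;s,d=pickle.load(open("w1.pkl","rb"))
K,D=d["camera_matrix"],d["D"];M=mats("wrist",d,s)
print("cam",np.linalg.inv(M)[:3,3].round(3))
f=lambda l,z:ray(l,K,D,M,z)[:,:2]
def val(n,noseL,noseR,tailL,tailR,wg,tail):
    a=f([noseL,noseR,tailL,tailR],.029);N=(a[0]+a[1])/2;T=(a[2]+a[3])/2;v=N-T;v/=np.linalg.norm(v)
    e=f([wg,tail],.058);m=e[0]-34*v/1000;m2=e[1]+58*v/1000
    m=N+v*((m-N)@v);m2=N+v*((m2-N)@v)
    print(n,"w",np.linalg.norm(a[0]-a[1]).round(3),np.linalg.norm(a[2]-a[3]).round(3),"ang",np.degrees(np.arctan2(v[1],v[0])).round(1),m.round(4),m2.round(4))
val("L",(278,122),(338,122),(286,213),(340,213),(311,138),(314,228))
val("R",(417,102),(486,102),(417,192),(477,192),(452,115),(447,207))
c=f([(148,244),(184,240),(116,128),(161,112)],.037);print(c.round(4).tolist())
E
```

```text
cam [ 0.653 -0.057  0.385]
L w 0.061 0.059 ang 9.4 [ 0.5671 -0.0628] [ 0.5669 -0.0628]
R w 0.069 0.065 ang 10.6 [ 0.6058 -0.2034] [ 0.6068 -0.2033]
[[0.4597, 0.1081], [0.4695, 0.0676], [0.586, 0.1357], [0.6067, 0.0898]]
```

```bash
python3 -m pendant '[[-1,[-2.5,-4,30],[0,0,0]],[-1,[0,0,40],[0,0,-2]],[-1,[0,0,40],[0,0,0]],[-1,[0,0,40],[0,0,0]],[-1,[0,0,30],[0,0,0]],[-1,[0,0,15],[0,0,0]],[-1,[0,0,7],[0,0,0]],[-1,[0,0,0],[0,0,0]]]' && python3 -m pendant '[[1,[0,0,0],[0,0,0]],[1,[0,0,0],[0,0,0]],[1,[0,0,0],[0,0,0]],[1,[0,0,0],[0,0,0]],[1,[0,0,0],[0,0,0]],[1,[0,0,0],[0,0,0]]]' 40
```

```text
clock: 3.62
tool_pos: [0.5675, -0.0629, 0.0115]
eef_rot: [0.997, 0.074, 0.0, 0.0]
contact_force: [-0.5, -1.0, 0.0]
opening: 1.002
finger_force: 0.0
clock: 4.38
tool_pos: [0.5673, -0.0627, 0.0113]
eef_rot: [0.997, 0.074, 0.0, 0.0]
contact_force: [0.3, 0.2, 2.6]
opening: 0.548
finger_force: 40.0
```

```bash
cat > rd.py <<'E'
from h import *
ms=[];fs=[]
for i in range(4):
    s=r.get_state();Q=R.from_quat(s["eef_rot"]).inv()
    ms.append(Q.apply(s["moment"]));fs.append(s["contact_force"]);cams.snapshot("wrist")
print("t",round(float(s["clock"]),2),"tool moment",np.mean(ms,0).round(3),"sd",np.std(ms,0).round(3),"F",np.mean(fs,0).round(2),"z",s["tool_pos"].round(4)[2],"open",round(float(s["opening"]),3),"tilt",np.degrees(np.arcsin(Q.as_matrix().T[2,0])).round(1))
E
python3 -m pendant '[[1,[0,0,-10],[0,0,0]],[1,[0,0,-25],[0,0,0]],[1,[0,0,-25],[0,0,0]],[1,[0,0,-25],[0,0,0]],[1,[0,0,-25],[0,0,0]],[1,[0,0,-10],[0,0,0]],[1,[0,0,0],[0,0,0]],[1,[0,0,0],[0,0,0]]]' >/dev/null; python3 rd.py
python3 -m pendant '[[1,[0,0,0],[0,4,0]],[1,[0,0,0],[0,4,0]],[1,[0,0,0],[0,4,0]],[1,[0,0,0],[0,4,0]],[1,[0,0,0],[0,4,0]],[1,[0,0,0],[0,0,0]],[1,[0,0,0],[0,0,0]],[1,[0,0,0],[0,0,0]]]' |grep clock; python3 -m pendant '[[1,[0,0,0],[0,0,0]],[1,[0,0,0],[0,0,0]],[1,[0,0,0],[0,0,0]],[1,[0,0,0],[0,0,0]]]'; python3 rd.py
```

```text
t 5.53 tool moment [-0.034  0.004  0.023] sd [0.024 0.019 0.017] F [-0.08 -0.44 -3.27] z 0.1302 open 0.548 tilt -0.1
clock: 6.58
clock: 7.08
tool_pos: [0.5701, -0.0664, 0.1349]
eef_rot: [0.985, 0.072, 0.155, -0.009]
contact_force: [-0.4, 0.7, -3.6]
opening: 0.551
finger_force: 40.0
t 7.22 tool moment [-0.005 -0.495 -0.011] sd [0.013 0.012 0.036] F [-0.12  0.02 -3.65] z 0.1349 open 0.547 tilt 17.8
```

```bash
python3 -m pendant '[[1,[0,0,0],[0,-4,0]],[1,[0,0,0],[0,-4,0]],[1,[0,0,0],[0,-4,0]],[1,[0,0,0],[0,-4,0]],[1,[0,0,0],[0,-4,0]],[1,[0,0,0],[0,0,0]],[1,[0,0,0],[0,0,0]]]' >/dev/null; python3 rd.py;  python3 -m pendant '[[1,[0,0,0],[0,-4,0]],[1,[0,0,0],[0,-4,0]],[1,[0,0,0],[0,-4,0]],[1,[0,0,0],[0,-4,0]],[1,[0,0,0],[0,-4,0]],[1,[0,0,0],[0,0,0]],[1,[0,0,0],[0,0,0]],[1,[0,0,0],[0,0,0]]]' >/dev/null; python3 -m pendant '[[1,[0,0,0],[0,0,0]],[1,[0,0,0],[0,0,0]],[1,[0,0,0],[0,0,0]],[1,[0,0,0],[0,0,0]]]'; python3 rd.py;python3 -m pendant '[[1,[0,0,0],[0,4,0]],[1,[0,0,0],[0,4,0]],[1,[0,0,0],[0,4,0]],[1,[0,0,0],[0,4,0]],[1,[0,0,0],[0,4,0]],[1,[0,0,0],[0,0,0]],[1,[0,0,0],[0,0,0]]]' >/dev/null; python3 rd.py
```

```text
t 8.3 tool moment [0.014 0.112 0.018] sd [0.024 0.038 0.016] F [ 0.02  0.2  -2.9 ] z 0.1349 open 0.551 tilt -2.2
clock: 9.85
tool_pos: [0.5701, -0.0664, 0.1349]
eef_rot: [0.979, 0.071, -0.192, 0.016]
contact_force: [-0.1, 0.6, -3.5]
opening: 0.549
finger_force: 40.0
t 10.0 tool moment [ 0.022  0.635 -0.011] sd [0.017 0.035 0.012] F [ 0.07  0.2  -3.39] z 0.1349 open 0.547 tilt -22.2
t 11.07 tool moment [ 0.028  0.037 -0.011] sd [0.025 0.02  0.016] F [-0.15  0.14 -3.4 ] z 0.1347 open 0.548 tilt -2.2
```

Level readings differ by 0.075 N m after nose-up versus nose-down, which suggests a free ball. I'll confirm once with more samples.

```bash
sed -i 's/range(4)/range(12)/' rd.py; python3 -m pendant '[[1,[0,0,0],[0,2.2,0]],[1,[0,0,0],[0,0,0]],[1,[0,0,0],[0,0,0]]]' >/dev/null; python3 rd.py; python3 -m pendant '[[1,[0,0,0],[0,4,0]],[1,[0,0,0],[0,5,0]],[1,[0,0,0],[0,5,0]],[1,[0,0,0],[0,4,0]],[1,[0,0,0],[0,0,0]],[1,[0,0,0],[0,0,0]],[1,[0,0,0],[0,0,0]],[1,[0,0,0],[0,0,0]]]' >/dev/null;  python3 -m pendant '[[1,[0,0,0],[0,-4,0]],[1,[0,0,0],[0,-5,0]],[1,[0,0,0],[0,-5,0]],[1,[0,0,0],[0,-4,0]],[1,[0,0,0],[0,0,0]],[1,[0,0,0],[0,0,0]]]' ; python3 rd.py
python3 - <<'E'
from h import *
s=r.get_state();d=cams.snapshot("wrist");cv2.imwrite("pics/w2.png",d["img"][:,:,::-1])
E
```

```text
t 12.05 tool moment [-0.005 -0.036 -0.005] sd [0.022 0.039 0.024] F [ 0.05  0.31 -3.45] z 0.1349 open 0.546 tilt 0.0
clock: 13.85
tool_pos: [0.5695, -0.0666, 0.1347]
eef_rot: [0.997, 0.073, 0.0, 0.002]
contact_force: [-0.7, -0.3, -3.7]
opening: 0.545
finger_force: 40.0
t 14.4 tool moment [ 0.014  0.019 -0.009] sd [0.027 0.032 0.026] F [-0.15  0.27 -3.39] z 0.135 open 0.55 tilt 0.0
```

View pics/w2.png

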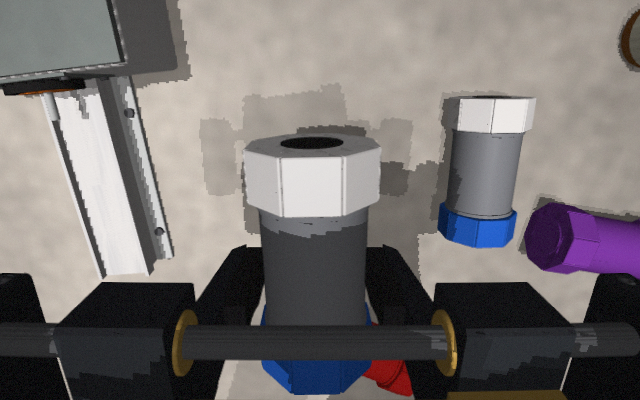

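The ball is free: 0.055 and 0.075 N m shifts, the right sign both times. The picture shows the valve level in the grip, with the inlet cradle at (110,180) and the collar at (45,88). I'll measure the inlet closely in the first wrist picture.

```bash
python3 - <<'E'
import cv2
im=cv2.imread("pics/w1.png")[70:255,70:220]
cv2.imwrite("pics/w1c.png",cv2.resize(im,None,fx=3.2,fy=3.2,interpolation=cv2.INTER_CUBIC))
E
```

```text
(no output)
```

View pics/w1c.png

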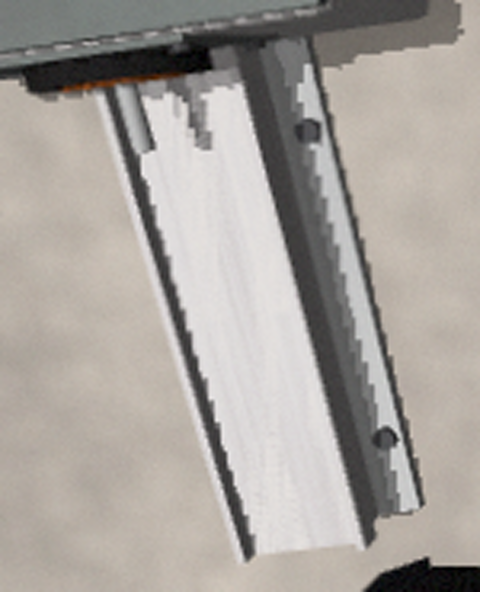

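Crop: the cradle's outer top edges run (95,95)→(240,562) on the left and (240,50)→(365,548) on the right. The pin tip is at (144,150), and the collar's ends are at (25,88) and (212,70).

```bash
python3 - <<'E'
from h import *
import pickle;s,d=pickle.load(open("w1.pkl","rb"))
K,D=d["camera_matrix"],d["D"];M=mats("wrist",d,s)
f=lambda l,z:ray(np.array(l)/3.2+[70,70],K,D,M,z)[:,:2]
L=f([(240,562),(97,95)],.037);Rr=f([(367,548),(242,50)],.037)
for n,e in (("L",L),("R",Rr)):
    v=e[1]-e[0];print(n,e.round(4).tolist(),np.degrees(np.arctan2(v[1],v[0])).round(1),np.linalg.norm(v).round(3))
end=(L[0]+Rr[0])/2;print("end",end.round(4),"width",np.linalg.norm(L[0]-Rr[0]).round(4))
for a in (12,13,14):
    u=np.array([np.cos(np.radians(a)),np.sin(np.radians(a))]);n=np.array([-u[1],u[0]])
    print(a,"lat of edges,pin,collar rel end", [np.round(n@(p-end),4) for p in (L[1],Rr[1],f([(144,150)],.059)[0],f([(25,88)],.059)[0],f([(212,70)],.059)[0])],"pin tip along",(u@(f([(144,150)],.059)[0]-end)).round(4),"port",(end+.17*u).round(4), "widths",(n@(L[0]-end)).round(4))
d2=cams.snapshot("top");M2=d2["camera_from_world"];K2,D2=d2["camera_matrix"],d2["D"]
print(proj([[*end,.037],[*(end+.17*np.array([.974,.225])),.037]],K2,D2,M2).round(1))
st=r.get_state();print(st["clock"],st["tool_pos"].round(4))
E
```

```text
L [[0.4572, 0.1116], [0.6122, 0.1496]] 13.8 0.16
R [[0.468, 0.0669], [0.6302, 0.1042]] 13.0 0.166
end [0.4626 0.0893] width 0.046
12 lat of edges,pin,collar rel end [np.float64(0.028), np.float64(-0.0202), np.float64(0.0051), np.float64(0.0352), np.float64(-0.0206)] pin tip along 0.1421 port [0.6289 0.1246] widths 0.023
13 lat of edges,pin,collar rel end [np.float64(0.0252), np.float64(-0.0231), np.float64(0.0026), np.float64(0.0323), np.float64(-0.0234)] pin tip along 0.1421 port [0.6283 0.1275] widths 0.023
14 lat of edges,pin,collar rel end [np.float64(0.0224), np.float64(-0.026), np.float64(0.0001), np.float64(0.0295), np.float64(-0.0262)] pin tip along 0.1422 port [0.6276 0.1304] widths 0.023
[[312.2 223.2]
 [300.9 175.9]]
14.55 [ 0.5701 -0.0664  0.1349]
```

```bash
python3 -m pendant '[[1,[-2,-20,0],[0,0,0]],[1,[-2.5,-35,0],[0,0,0]],[1,[-2.5,-40,0],[0,0,0]],[1,[-2.5,-40,0],[0,0,0]],[1,[-2,-30,0],[0,0,0]],[1,[0,-10.5,0],[0,0,-2.5]],[1,[0,0,0],[0,0,-2.6]],[1,[0,0,0],[0,0,0]]]'
python3 - <<'E'
from h import *
s=r.get_state();d=cams.snapshot("wrist");cv2.imwrite("pics/w3.png",d["img"][:,:,::-1])
import pickle;pickle.dump((s,d),open("w3.pkl","wb"))
Q=R.from_quat(s["eef_rot"]).as_matrix();print(np.degrees(np.arctan2(Q[1,0],Q[0,0])))
u=np.array([np.cos(np.radians(13.5)),np.sin(np.radians(13.5))]);e=s["tool_pos"][:2]-[.628,.129]
print("along",e@u,"lat",e@[-u[1],u[0]],s["clock"],s["tool_pos"])
E
```

```text
clock: 15.55
tool_pos: [0.5335, 0.1036, 0.1339]
eef_rot: [0.993, 0.116, 0.0, 0.003]
contact_force: [0.7, -1.2, -3.9]
opening: 0.546
finger_force: 40.0
13.33887095344347
along -0.09780275916144669 lat -0.0026477235148449556 15.55 [0.53351764 0.10359383 0.13394629]
```

View pics/w3.png

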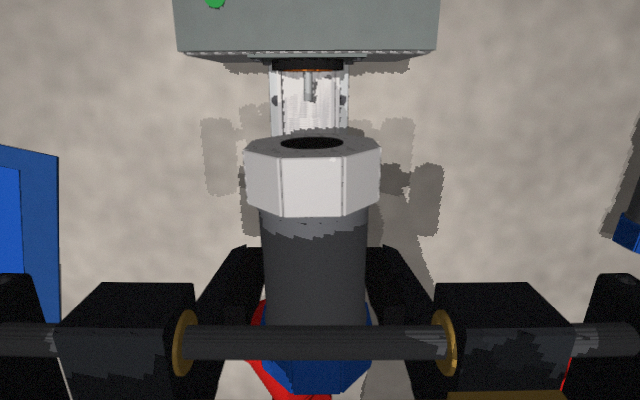

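The pin is at about (310,101), the collar at (308,64), the slit at (312,143), and the block's edge is level. Now the pin's offset in tool axes.

```bash
python3 - <<'E'
from h import *
import pickle;s,d=pickle.load(open("w3.pkl","rb"))
K,D=d["camera_matrix"],d["D"];M=mats("wrist",d,s);Q=R.from_quat(s["eef_rot"]).as_matrix()
def t(px,z):
    P=ray([px],K,D,M,z)[0];return ((P-s["tool_pos"])@Q*1000).round(1)
za=s["tool_pos"][2]+.0178
print("slit",t((312,143),za),"nose L,R",t((245,160),za),t((381,160),za))
print("pin tip",t((310,101),.059),"pin base",t((307,72),.059),"collar L/R",t((272,65),.059),t((343,65),.059),"cradle L/R at 100",t((272,100),.037),t((349,100),.037),"block edge",t((178,51),.093),t((438,51),.093))
E
```

```text
slit [ 56.6  -0.6 -17.8] nose L,R [ 48.9 -30.9 -18. ] [ 48.9  30.7 -17.6]
pin tip [69.7 -2.7 74.9] pin base [88.6 -4.6 74.9] collar L/R [ 93.1 -28.   74.7] [93.1 19.5 75. ] cradle L/R at 100 [ 69.3 -31.4  96.7] [69.3 26.3 97.1] block edge [ 99.5 -77.6  40.4] [99.6 71.2 41.3]
```

```bash
python3 -m pendant '[[1,[0,-2.7,10],[0,0,0]],[1,[0,0,25],[0,0,0]],[1,[0,0,25],[0,0,0]],[1,[0,0,15],[0,0,0]],[1,[0,0,8],[0,0,0]],[1,[0,0,2],[0,0,0]],[1,[0,0,0],[0,0,0]]]' ; python3 -m pendant '[[1,[0,0,2],[0,0,0]],[1,[0,0,2],[0,0,0]],[1,[0,0,1],[0,0,0]],[1,[0,0,1],[0,0,0]],[1,[0,0,0],[0,0,0]]]'
python3 - <<'E'
from h import *
d=cams.snapshot("scene");im=d["img"][150:270,250:420,::-1]
cv2.imwrite("pics/s2.png",cv2.resize(im,None,fx=4,fy=4,interpolation=cv2.INTER_CUBIC))
E
```

```text
clock: 16.48
tool_pos: [0.5332, 0.1079, 0.0495]
eef_rot: [0.993, 0.117, 0.001, 0.002]
contact_force: [0.2, 0.9, -3.1]
opening: 0.55
finger_force: 40.0
clock: 17.1
tool_pos: [0.5327, 0.1078, 0.043]
eef_rot: [0.993, 0.117, 0.0, 0.002]
contact_force: [0.8, -0.5, -3.9]
opening: 0.544
finger_force: 40.0
```

View pics/s2.png

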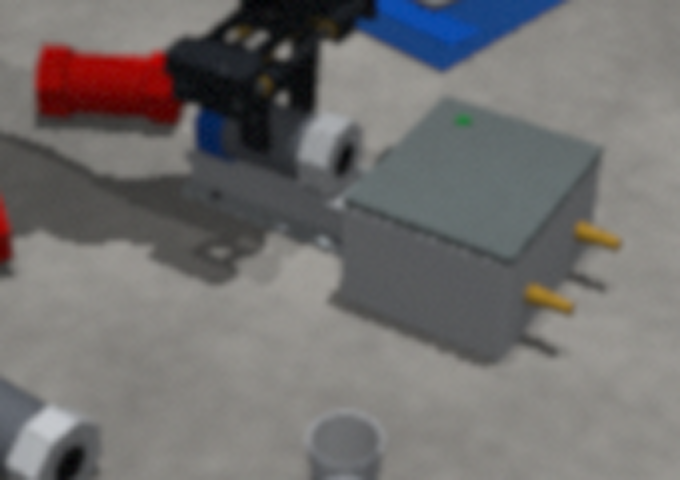

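The valve hangs just above the cradle, in line with it and short of the block. I'll lower it in small steps.

```bash
for i in 1 ; do python3 -m pendant '[[1,[0,0,1],[0,0,0]],[1,[0,0,0],[0,0,0]]]'; python3 -m pendant '[[1,[0,0,0.7],[0,0,0]],[1,[0,0,0],[0,0,0]]]';python3 -m pendant '[[1,[0,0,0.7],[0,0,0]],[1,[0,0,0],[0,0,0]]]'; done | grep -E "clock|pos|contact"
```

```text
clock: 17.4
tool_pos: [0.5328, 0.1078, 0.042]
contact_force: [0.5, -0.2, -3.5]
clock: 17.65
tool_pos: [0.5331, 0.1078, 0.0415]
contact_force: [0.6, -0.0, -2.1]
clock: 17.9
tool_pos: [0.5332, 0.1078, 0.0413]
contact_force: [0.1, -0.6, 4.7]
```

Seated (force rises 8 N). I'll ease off slightly and slide.

```bash
python3 -m pendant '[[1,[0,0,-0.6],[0,0,0]],[1,[2,0,0],[0,0,0]],[1,[4,0,0],[0,0,0]],[1,[4,0,0],[0,0,0]],[1,[0,0,0],[0,0,0]]]'; python3 -m pendant '[[1,[2,0,0],[0,0,0]],[1,[2,0,0],[0,0,0]],[1,[2,0,0],[0,0,0]],[1,[2,0,0],[0,0,0]],[1,[2,0,0],[0,0,0]],[1,[0,0,0],[0,0,0]]]'; python3 -m pendant '[[1,[2,0,0],[0,0,0]],[1,[2,0,0],[0,0,0]],[1,[2,0,0],[0,0,0]],[1,[2,0,0],[0,0,0]],[1,[0,0,0],[0,0,0]]]'
```

```text
clock: 18.52
tool_pos: [0.5392, 0.1089, 0.0412]
eef_rot: [0.993, 0.117, -0.003, 0.003]
contact_force: [-6.0, -1.4, 8.9]
opening: 0.545
finger_force: 40.0
clock: 19.27
tool_pos: [0.5485, 0.111, 0.0412]
eef_rot: [0.993, 0.117, -0.003, 0.004]
contact_force: [-6.5, -1.0, 9.4]
opening: 0.551
finger_force: 40.0
clock: 19.9
tool_pos: [0.5563, 0.1129, 0.0412]
eef_rot: [0.993, 0.117, -0.003, 0.004]
contact_force: [-6.3, -1.1, 9.5]
opening: 0.546
finger_force: 40.0
```

Bearing down a bit, so I'll ease up.

```bash
python3 -m pendant '[[1,[0,0,-0.6],[0,0,0]],[1,[1,0,0],[0,0,0]],[1,[0,0,0],[0,0,0]]]'; python3 -m pendant '[[1,[0,0,-0.4],[0,0,0]],[1,[1,0,0],[0,0,0]],[1,[1.5,0,0],[0,0,0]],[1,[0,0,0],[0,0,0]]]'
```

```text
clock: 20.27
tool_pos: [0.5613, 0.1146, 0.0415]
eef_rot: [0.993, 0.117, 0.0, 0.002]
contact_force: [-0.0, -0.0, -3.0]
opening: 0.548
finger_force: 40.0
clock: 20.78
tool_pos: [0.5637, 0.1152, 0.0423]
eef_rot: [0.993, 0.117, 0.0, 0.002]
contact_force: [0.4, -0.3, -3.6]
opening: 0.548
finger_force: 40.0
```

```bash
python3 -m pendant '[[1,[0,0,0.5],[0,0,0]],[1,[1,0,0],[0,0,0]],[1,[1,0,0],[0,0,0]],[1,[1,0,0],[0,0,0]],[1,[0,0,0],[0,0,0]]]'; python3 -m pendant '[[1,[1,0,0],[0,0,0]],[1,[1,0,0],[0,0,0]],[1,[0,0,0],[0,0,0]]]'; python3 -m pendant '[[1,[1,0,0],[0,0,0]],[1,[1,0,0],[0,0,0]],[1,[0,0,0],[0,0,0]]]'
```

```text
clock: 21.4
tool_pos: [0.5648, 0.1154, 0.0415]
eef_rot: [0.993, 0.117, -0.001, 0.003]
contact_force: [-3.7, -0.4, -1.3]
opening: 0.55
finger_force: 39.9
clock: 21.78
tool_pos: [0.5682, 0.1162, 0.0416]
eef_rot: [0.993, 0.117, 0.0, 0.002]
contact_force: [-4.7, -0.3, -2.3]
opening: 0.547
finger_force: 39.9
clock: 22.15
tool_pos: [0.5704, 0.1168, 0.0417]
eef_rot: [0.993, 0.117, 0.0, 0.002]
contact_force: [-3.9, -0.6, -3.3]
opening: 0.548
finger_force: 39.9
```

```bash
python3 -m pendant '[[1,[1,0,0],[0,0,0]],[1,[0,0,0],[0,0,0]]]'|grep -E "pos|cont"; python3 -m pendant '[[1,[0.7,0,0],[0,0,0]],[1,[0,0,0],[0,0,0]]]'|grep -E "pos|cont"; python3 -m pendant '[[1,[0.7,0,0],[0,0,0]],[1,[0,0,0],[0,0,0]]]'|grep -E "pos|cont"
```

```text
tool_pos: [0.5713, 0.1169, 0.0417]
contact_force: [-3.4, -0.4, -4.2]
tool_pos: [0.5719, 0.1172, 0.0418]
contact_force: [-3.7, -0.6, -4.4]
tool_pos: [0.5725, 0.1173, 0.0417]
contact_force: [-4.4, -0.5, -3.6]
```

```bash
python3 -m pendant '[[1,[0.7,0,0],[0,0,0]],[1,[0,0,0],[0,0,0]]]'|grep -E "pos|cont"; python3 -m pendant '[[1,[0.7,0,0],[0,0,0]],[1,[0,0,0],[0,0,0]]]'|grep -E "pos|cont"; python3 -m pendant '[[1,[0.7,0,0],[0,0,0]],[1,[0,0,0],[0,0,0]]]'|grep -E "clock|pos|cont"
```

```text
tool_pos: [0.5724, 0.1173, 0.0416]
contact_force: [-6.1, -0.2, -2.2]
tool_pos: [0.5724, 0.1172, 0.0416]
contact_force: [-7.5, -0.5, -1.1]
clock: 23.65
tool_pos: [0.5724, 0.1173, 0.0416]
contact_force: [-7.6, -1.2, -1.0]
```

```bash
python3 -m pendant '[[1,[1,0,0.2],[0,0,0]],[1,[0,0,0],[0,0,0]]]'|grep -E "pos|cont"; python3 -m pendant '[[1,[1.2,0,0],[0,0,0]],[1,[0,0,0],[0,0,0]]]'|grep -E "clock|pos|cont"
python3 - <<'E'
from h import *
d=cams.snapshot("wrist");cv2.imwrite("pics/w4.png",d["img"][:,:,::-1])
E
```

```text
tool_pos: [0.5724, 0.1173, 0.0415]
contact_force: [-9.9, -1.2, 2.0]
clock: 24.15
tool_pos: [0.5724, 0.1173, 0.0414]
contact_force: [-11.8, -1.9, 5.1]
```

View pics/w4.png

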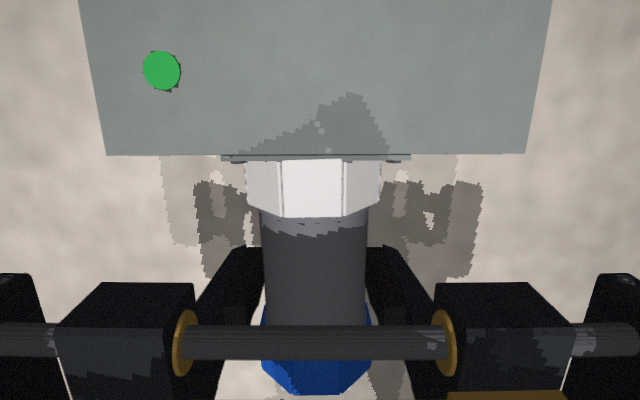

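The nose nut sits square against the block face. Relax the push, release, lift.

```bash
python3 -m pendant '[[1,[-2,0,0],[0,0,0]],[1,[-2,0,-0.2],[0,0,0]],[1,[0,0,0],[0,0,0]]]'; python3 -m pendant '[[0.2,[0,0,0],[0,0,0]],[-0.2,[0,0,0],[0,0,0]],[-0.6,[0,0,0],[0,0,0]],[-1,[0,0,0],[0,0,0]],[-1,[0,0,0],[0,0,0]],[-1,[0,0,0],[0,0,0]]]'
```

```text
clock: 24.58
tool_pos: [0.5725, 0.1173, 0.0417]
eef_rot: [0.993, 0.117, -0.0, 0.002]
contact_force: [-4.0, -0.8, -2.4]
opening: 0.545
finger_force: 39.9
clock: 25.32
tool_pos: [0.5731, 0.1174, 0.0419]
eef_rot: [0.993, 0.117, 0.001, 0.002]
contact_force: [-1.0, 0.4, -0.6]
opening: 0.997
finger_force: 0.0
```

```bash
python3 -m pendant '[[-1,[0,0,-5],[0,0,0]],[-1,[0,0,-15],[0,0,0]],[-1,[0,0,-30],[0,0,0]],[-1,[0,0,-30],[0,0,0]],[-1,[-20,0,-30],[0,0,0]],[-1,[-30,0,-25],[0,0,0]],[-1,[-10,0,-10],[0,0,0]],[-1,[0,0,0],[0,0,0]]]'
python3 - <<'E'
from h import *
d=cams.snapshot("wrist");cv2.imwrite("pics/w5.png",d["img"][:,:,::-1])
E
```

```text
clock: 26.32
tool_pos: [0.5149, 0.1041, 0.1877]
eef_rot: [0.993, 0.117, 0.001, 0.002]
contact_force: [1.4, 0.2, -1.0]
opening: 1.001
finger_force: 0.0
```

View pics/w5.png

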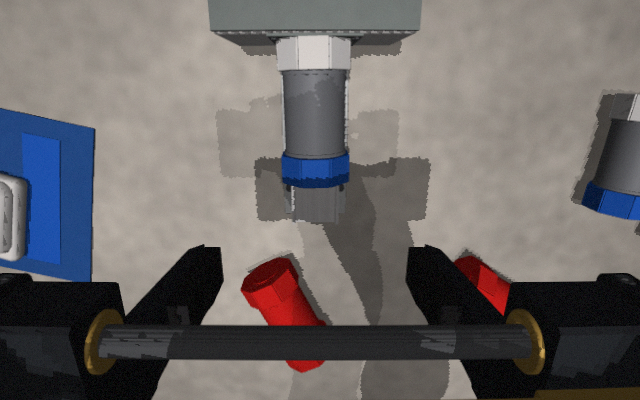

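The valve sits straight in the cradle with its nose on the block face, and nothing else has moved.

```bash
python3 -c "
from plant import r
print(r.finish_job())"
```

```text
the job is handed in; nothing more can be done
None
```

The free valve is slid home in the inlet against the block and released. It was the one nearer the inlet, and its ball rolled on both tip tests. I left the other valve untouched on the bench and handed the job in at about 26 s; no verdict was shown.

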